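# Close the cooling jar and crack its vent screw

## Robot

A 6-joint arm with a two-finger parallel gripper is mounted at the origin on the work surface. World frame = base frame: x ahead of the robot, y to its left, z up, the work surface at z = 0. Lengths are in m, angles in rad, forces in N, time in s.
With the tool pointing down it reaches from about 0.375 to 0.975 m from the base axis. Payload 3.8 kg.
Tool frame: the origin (TCP) lies between the finger pads; the fingertips stand 22 mm ahead of it and the grasp point (between the pads) lies 3 mm ahead of it; z points along the fingers, y is the direction in which the jaws open and shut (so a half turn about z gives the same grasp; the last joint's range is limited). The gripper opens to 85 mm and grips with 20 to 120 N. Pads are 22 mm wide; open, the fingers measure 114 mm over their backs; the gripper's body (76 mm by 85 mm) begins 54 mm behind the grasp point. The pads swing forward as they close: fully open they stand 13 mm farther back than shut.
Start: joints at [1.227, 0.264, 1.604, -0, 1.274, -0.037], TCP at [0.204, 0.643, 0.225] pointing down, gripper open.
Joint ranges: [-2.63, 2.63], [-0.94, 2.18], [0.31, 2.57], [-1.31, 4.45], [0, 2.66], [-2.55, 2.55]. Speed limits (rad/s): [2.57, 2.57, 3.14, 3.14, 3.14, 3.14].

## Interface

Orientations are given as [roll, pitch, yaw] about the fixed x, y, z axes, in that order (R = Rz(yaw) Ry(pitch) Rx(roll)).
In Python, from workcell import readout, grab_frame, camera_model, job gives the robot as it stands. The module is installed in compiled form; this text tells all that it offers.
- The arm moves only by the shell command python3 -m creep 'ROWS' [OPENING]. ROWS is JSON, a list that holds one entry, the list of rows, each a list of 6 numbers: the shift along the tool's x, y, z normalised to -1 to 1, where 1 is 150 mm, then the turn, a rotation vector about the tool's x, y, z normalised to -1 to 1, where 1 is 180 degrees. A call has 1 to 12 rows; each row is the pose to reach, as a shift and turn from the pose commanded when the call began, along the tool's axes at that moment, turning the shorter way round; what a row does not reach only later rows make up. A row lasts 1/10 s, in which the tool goes at most 50 mm and 8.59 degrees, less where a joint would pass 70% of its speed; a pose out of reach is approached as far as the arm can. A call with a number of a shift or a turn outside -1 to 1 is refused whole. A call with a gripper value outside its range is refused whole. OPENING is the gripper's target within -1 to 1 (shut at 1, half-way at 0, fully open at -1), set as the call begins (- or left out, the last holds). The fingers move at their own pace and stop on an object; the grip force is fixed at half the most. Time passes only in rows, so rows that repeat a pose let the fingers close. It gives the time, the measured TCP pose, the force and the opening at its end, in the units of the state.
- readout.sense(): the state, without advancing time (a new reading comes with each control period).
- grab_frame(name): name is "scene" or "top" or "wrist"; returns the picture (480x640x3 uint8, red, green, blue); there is no depth.
- camera_model(name): a dict with "fov_y" (degrees; the focal length in pixels is half the picture's height over the tangent of half this angle, whatever the lens; pixels are square), "cx", "cy" (the principal point, pixels), "rvec" (rotation vector, rad) and "tvec" (3), from world to camera coordinates, as OpenCV has them. Camera axes: x right, y down, z forward; pixel columns grow to the right and rows downward; lengths in m; the calibration is good to about 2 mm. A picture is of the moment at which its call begins: read the wrist's pose just before it. camera_model takes no time and is no camera call; for the wrist camera it gives the pose at the moment of the call.
- job.sign_off(): hands the job in, once; it reports no verdict.
The state is a dict: "t": time; "joint_positions": joint angles; "qvel": joint speeds; "tau": joint torques, N m; "eef_pos": TCP position; "tcp_rot": TCP orientation; "contact_force": force on the tool from outside, world axes, zero at the start; "ft_torque": the same for the moment, N m; "finger_gap": finger opening in m.
Only numpy, scipy, OpenCV 4.12 (cv2) and the standard library are available. Lean on these libraries where they do the work, as an engineer would, in place of code of your own. Each camera call takes 0.05 s, during which the arm holds its last target. There are 200 camera calls.

## Task

Hot crucibles have just gone into the steel cooling jar: pick up its loose lid by the black knob and lower it onto the jar (do not drop it) so that it sits seated and level, and let go of it. Then turn the vent screw beside the jar clockwise until it seats, back it off a quarter turn so that the warm air can bleed out, and finish still gripping the screw's knob there, with the lid left seated. Leave the bottles and the small pot standing where they are.

Things in the scene. Friction and masses are not known exactly. Their poses are not given: they have to be found in the camera images.
- lid_knob (a point): Centre of the loose lid's black knob (30 mm diameter, 26 mm high). Below: a neck 15 mm thick, then a round steel plate, 140 mm diameter, 5 mm thick, its top 23 mm below this point; under it a tapered centring boss (110 to 98 mm diameter) ends 38 mm below this point. Weighs about 0.36 kg; it starts on the bench, knob up.
- jar_rim (a point): Centre of the fixed steel jar's mouth, at its rubber gasket's top, 97 mm above the bench. Mouth 118 mm, flange 148 mm diameter. Seated: lid plate flat on the gasket, boss in the mouth (3 mm play), lid_knob 28 mm above this point. +y points to the vent valve, 135 mm away, on the same base plate: 140 mm wide, 15 mm high, y from -76 to 174 mm.
- vent_knob (a point): Centre of the vent screw's knurled round steel knob, 30 mm diameter, 20 mm high, 132 mm above the bench, on the screw's upright axis (needle valve on a post beside the jar). Its x axis, along the dark index line on top, turns with the knob. Under the knob: 8 mm of thin spindle, then nuts of 18 to 24 mm diameter, 18 mm high, on a brass body 26 by 32 mm.
- vent_screw (a joint): Angle of the vent screw, rad: 0 = screwed fully home (seated, hard stop), growing as it unscrews, anticlockwise seen from above; open stop at 4.2. Starts between 2.2 and 3.6. Stiff (0.05 N m), stays where it is left; the fine thread does not raise the knob noticeably.
- amber_bottle: Bystander: amber glass bottle with a blue cap, 64 mm diameter, 125 mm high, origin at the centre of its underside.
- white_bottle: Bystander: white plastic bottle, 68 mm diameter, 140 mm high, origin at the centre of its underside.
- squat_jar: Bystander: small white pot with a brown cap, 44 mm diameter, 50 mm high, origin at the centre of its underside.
Mind the look-alikes: they are no part of the job. What is meant by the part that bears lid_knob is not brown or purple, and is the smaller of those in its own colour.

How it is judged:
On the way, in this order (a step that is already met when the one before it is completed fails the run):
1. the lid sits seated and level on the jar, let go (horizontal distance between lid_knob and jar_rim below 0.008 m and z of lid_knob in the frame of jar_rim below 0.0305 m and angle between lid_knob's own z axis and vertical below 0.04 rad and contact force between the fingers and lid below 0.05 N), for 0.3 s.
2. the vent screw is turned home until it seats, within 5 degrees (value of joint vent_screw below 0.09 rad), for 0.2 s.
At the end, for the whole second after the job is handed in: Lid seated and level on the jar (knob within 8 mm of the jar's axis, at most 2.5 mm high, tilt under 0.04 rad), untouched; vent screw 1.57 rad (give or take 0.32) back from its seat with its knob gripped between the fingers (over 5 N); bystanders upright (all of step 1 and value of joint vent_screw between 1.25 and 1.89 rad and contact force between the fingers and vent_screw above 5 N and distance between the grasp point and vent_knob below 0.03 m and angle between each of amber_bottle, white_bottle, squat_jar's own z axis and vertical below 0.1 rad); the arm keeps its last pose, push and grip.
It fails at once if the lid is let go in the air (more than 15 mm above its seat) (z of lid_knob in the frame of jar_rim above 0.043 m and contact force between the fingers and lid below 0.02 N).
It fails at once if a bystander is moved by more than 30 mm (distance of any of amber_bottle, white_bottle, squat_jar from where it was at the start of the episode above 0.03 m).
It also fails if it takes over 58 s, if anything falls off the work surface, if the arm or the gripper's body presses on something with over 40 N, if the wrist force passes 120 N, or if a joint passes its speed limit or range.

## Working session

There is one attempt and no reset: what is moved stays moved. The work goes in short steps, Python scripts to look and compute and a shell command to move; the robot and the scene stay as the last step left them, time stands still between calls to the robot, and variables do not carry over. Pictures are saved under pics/ and viewed, about 8 in all and at most 12, crops included, and the job is handed in when it is done.

```bash
mkdir -p pics
cat > h.py <<'E'
import numpy as np, cv2
from workcell import readout, grab_frame, camera_model, job
def cam(n):
    m=camera_model(n); f=240/np.tan(np.radians(m["fov_y"])/2)
    R=cv2.Rodrigues(np.array(m["rvec"],float))[0]; t=np.array(m["tvec"],float)
    return f,m["cx"],m["cy"],R,t,m
def ray(c,u,v,z):
    f,cx,cy,R,t=c[:5]; d=R.T@np.array([(u-cx)/f,(v-cy)/f,1]); o=-R.T@t
    return o+d*(z-o[2])/d[2]
def proj(c,p):
    f,cx,cy,R,t=c[:5]; q=R@np.array(p)+t; return f*q[0]/q[2]+cx,f*q[1]/q[2]+cy
def save(n,name):
    c=cam(n); im=grab_frame(n); cv2.imwrite(f"pics/{name}.png",im[:,:,::-1]); return c,im
E
python3 - <<'E'
from h import *
for n in("top","scene"):
    c,im=save(n,n+"0"); print(n,c[5], -c[3].T@c[4])
s=readout.sense(); print(s)
E
```

```text
top {'fov_y': 44.01292323582025, 'cx': 328.96158922502616, 'cy': 237.33036087650976, 'rvec': array([ 2.15882823, -2.20432851,  0.10390662]), 'tvec': array([-0.06542006,  0.58940582,  1.55427077])} [ 0.45218726 -0.06195033  1.59972669]
scene {'fov_y': 56.929953664938616, 'cx': 320.0260758439879, 'cy': 241.1347218166199, 'rvec': array([ 1.13766185,  2.52334478, -0.83288348]), 'tvec': array([ 0.41258808, -0.22400415,  1.41387474])} [1.03159049 0.37237    1.00827089]
{'t': 0.1, 'joint_positions': array([ 1.22710088e+00,  2.64667721e-01,  1.60522766e+00,  1.38654432e-05,
        1.27371742e+00, -3.68500216e-02]), 'qvel': array([ 0.00085612, -0.00153935, -0.0015745 , -0.00042923,  0.00209265,
        0.00104414]), 'tau': array([ 8.34043976e-05, -5.16704249e+01, -3.68588734e+01, -1.41302858e-04,
        6.26970985e-03,  3.41254854e-06]), 'eef_pos': array([0.20362418, 0.64284926, 0.22379863]), 'tcp_rot': array([-3.13957437e+00, -8.76664080e-05,  2.83474306e+00]), 'contact_force': array([ 0.63819828, -0.25849369,  0.83361372]), 'ft_torque': array([-0.02386794, -0.00418473,  0.04974413]), 'finger_gap': 0.08556459726072}
```

View pics/top0.png

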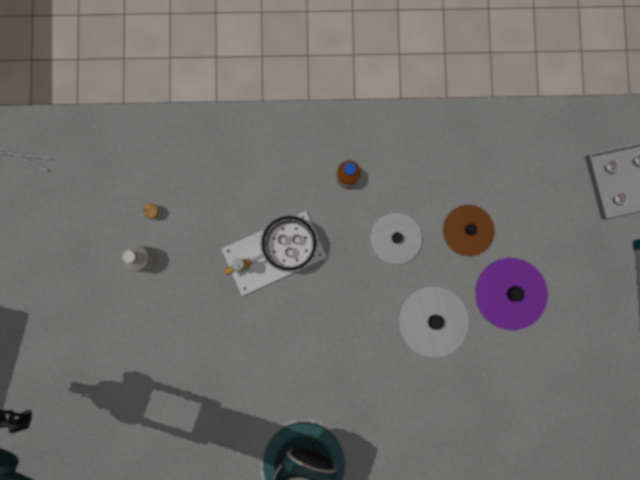

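View pics/scene0.png

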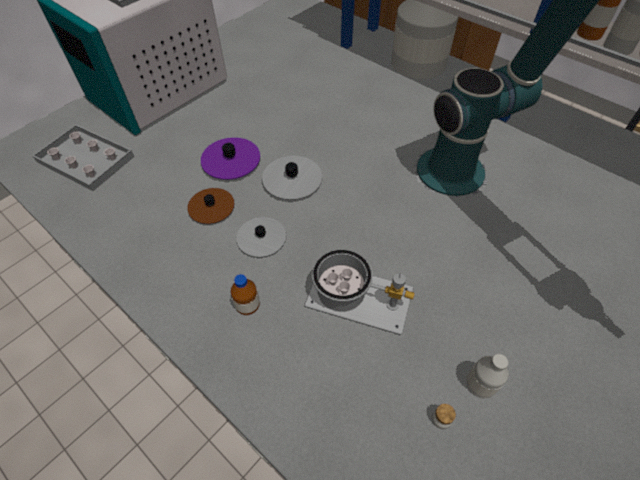

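The target lid is the smaller steel one, with its knob at about (397,239) in the top view. The jar mouth is at about (289,243) and the vent knob at about (239,265). The amber bottle is at (348,172), the white bottle at (135,257) and the pot at (151,211).

```bash
cat > m.py <<'E'
from h import *
im=cv2.imread("pics/top0.png"); g=im.max(2); c=cam("top")
def blob(mask,u,v,r):
    m=np.zeros_like(mask,np.uint8); cv2.circle(m,(u,v),r,1,-1); m&=mask.astype(np.uint8)
    ys,xs=np.nonzero(m); return xs.mean(),ys.mean(),len(xs)
k=blob(g<60,397,239,14); print("knob",k,ray(c,*k[:2],0.045))
p=blob(g>140,397,239,30); print("plate",p,ray(c,*p[:2],0.015))
j=blob(g<75,289,243,32); 
m=np.zeros(g.shape,np.uint8); cv2.circle(m,(289,243),34,1,-1); m&=(g<75).astype(np.uint8)
cnt=max(cv2.findContours(m,cv2.RETR_EXTERNAL,2)[0],key=len); e=cv2.minEnclosingCircle(cnt); print("jar",j,e,ray(c,*j[:2],.097),ray(c,*e[0],.097))
print("vent",ray(c,239,265,.142))
s=cam("scene")
for n,uv,z in(("knob",(260,231),.045),("vent",(399,279),.142)): print("scene",n,ray(s,*uv,z))
P=ray(c,*j[:2],.097);print("jar in scene",proj(s,P)); print("amber",ray(c,349,168,.125),"white",ray(c,133,255,.14),"pot",ray(c,151,211,.05))
E
python3 m.py
python3 - <<'E'
import cv2,numpy as np
a=cv2.imread('pics/top0.png')[190:310,210:330]; b=cv2.imread('pics/scene0.png')[230:350,300:420]
cv2.imwrite('pics/c.png',np.hstack([cv2.resize(x,(400,400),interpolation=2) for x in(a,b)]))
E
```

```text
knob (np.float64(396.95), np.float64(237.5), 80) [ 0.58213393 -0.25629956  0.045     ]
plate (np.float64(379.43333333333334), np.float64(229.46666666666667), 30) [ 0.60723528 -0.21367773  0.015     ]
jar (np.float64(287.64275466284073), np.float64(239.80631276901005), 697) ((288.8157958984375, 242.8157958984375), 27.54458999633789) [0.57760862 0.02798719 0.097     ] [0.5698886  0.02513039 0.097     ]
vent [0.51434579 0.14537672 0.142     ]
scene knob [ 0.58821728 -0.25012137  0.045     ]
scene vent [0.51935559 0.15152136 0.142     ]
jar in scene (np.float64(340.51494452106454), np.float64(275.3357479821933))
amber [ 0.75356098 -0.13088649  0.125     ] white [0.54439597 0.40526269 0.14      ] pot [0.66469734 0.3878112  0.05      ]
```

View pics/c.png

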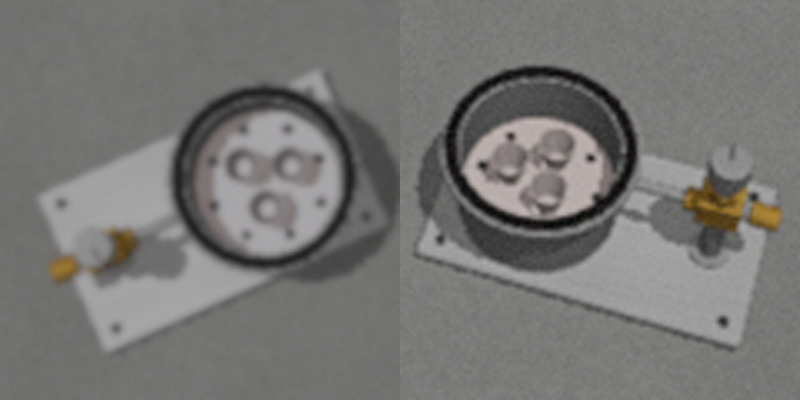

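The crop sharpens the estimates: jar (0.569,0.025) and vent (0.517,0.149), which are 135 mm apart as they should be. The index line points away from the jar. Next I go above the lid.

```bash
cat > go.py <<'E'
import sys
from h import *
from scipy.spatial.transform import Rotation as Ro
s=readout.sense(); R=Ro.from_euler('xyz',s["tcp_rot"]).as_matrix()
print("t",round(s["t"],2),"pos",s["eef_pos"].round(4),"rot",s["tcp_rot"].round(3),"j",s["joint_positions"].round(2),"F",s["contact_force"].round(1),"M",s["ft_torque"].round(2),"gap",round(s["finger_gap"],4))
if len(sys.argv)>3:
    print("shift",(R.T@(np.array(list(map(float,sys.argv[1:4])))-s["eef_pos"])/.15).round(3))
E
python3 go.py .583 -.254 .2
```

```text
t 0.1 pos [0.2036 0.6428 0.2238] rot [-3.14  -0.     2.835] j [ 1.23  0.26  1.61  0.    1.27 -0.04] F [ 0.6 -0.3  0.8] M [-0.02 -0.    0.05] gap 0.0856
shift [-4.217 -4.935  0.168]
```

```bash
python3 -m creep '[[[-0.85,-0.99,0,0,0,0],[-0.85,-0.99,0,0,0,0],[-0.85,-0.99,0,0,0,0],[-0.85,-0.99,0,0,0,0],[-0.85,-0.99,0,0,0,0]]]' -1
python3 -m creep '[[[-0.85,-0.99,0,0,0,0],[-0.85,-0.99,0,0,0,0],[-0.85,-0.99,0,0,0,0],[-0.85,-0.99,0,0,0,0],[-0.85,-0.99,0,0,0,0]]]'
python3 -m creep '[[[-0.85,-0.99,0,0,0,0],[-0.85,-0.99,0,0,0,0],[-0.85,-0.99,0,0,0,0],[-0.85,-0.99,0,0,0,0],[-0.85,-0.99,0,0,0,0]]]'
python3 go.py .583 -.254 .2
```

```text
t: 0.6
eef_pos: [0.2817, 0.4585, 0.2241]
tcp_rot: [-3.138, 0.001, 2.831]
contact_force: [0.7, 1.1, -0.2]
finger_gap: 0.0853
t: 1.1
eef_pos: [0.3587, 0.2796, 0.2247]
tcp_rot: [-3.14, 0.001, 2.829]
contact_force: [-0.4, 0.6, -0.2]
finger_gap: 0.0852
t: 1.6
eef_pos: [0.4359, 0.0999, 0.2251]
tcp_rot: [-3.141, 0.001, 2.829]
contact_force: [-0.4, 1.5, 0.3]
finger_gap: 0.0853
t 1.6 pos [0.4359 0.0999 0.2251] rot [-3.141e+00  1.000e-03  2.829e+00] j [ 0.17 -0.18  2.07 -0.    1.26 -1.09] F [-0.4  1.5  0.3] M [0.01 0.01 0.03] gap 0.0853
shift [-1.659 -1.943  0.171]
```

```bash
python3 -m creep '[[[-0.83,-0.97,0.1,0,0,0],[-0.83,-0.97,0.1,0,0,0],[-0.83,-0.97,0.1,0,0,0],[-0.83,-0.97,0.1,0,0,0],[-0.83,-0.97,0.1,0,0,0]]]'
python3 -m creep '[[[-0.82,-0.96,0.1,0,0,0],[-0.82,-0.96,0.1,0,0,0],[-0.82,-0.96,0.1,0,0,0],[-0.82,-0.96,0.1,0,0,0],[-0.82,-0.96,0.1,0,0,0],[-0.82,-0.96,0.1,0,0,0],[-0.82,-0.96,0.1,0,0,0]]]'
python3 go.py .583 -.254 .2
python3 - <<'E'
from h import *
c,im=save("wrist","w1"); print(-c[3].T@c[4],c[5]['fov_y'],proj(c,(.583,-.254,.051)))
E
```

```text
t: 2.1
eef_pos: [0.5105, -0.0754, 0.2092]
tcp_rot: [-3.141, 0.0, 2.831]
contact_force: [-0.3, 0.6, 0.7]
finger_gap: 0.0852
t: 2.8
eef_pos: [0.5825, -0.245, 0.1946]
tcp_rot: [3.141, -0.001, 2.836]
contact_force: [0.2, -0.6, -0.4]
finger_gap: 0.0852
t 2.8 pos [ 0.5825 -0.245   0.1946] rot [ 3.141e+00 -1.000e-03  2.836e+00] j [-0.44  0.2   1.73  0.    1.21 -1.7 ] F [ 0.2 -0.6 -0.4] M [ 0.02  0.04 -0.01] gap 0.0852
shift [-0.021 -0.056 -0.036]
[ 0.51124448 -0.22256593  0.34493363] 69.64321179701743 (np.float64(306.5440020881321), np.float64(223.25981294578173))
```

View pics/w1.png

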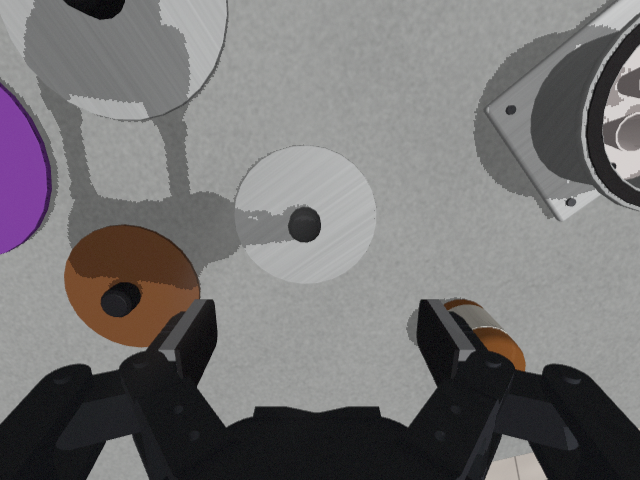

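The wrist view shows the target lid's knob at (305,224), almost exactly where I predicted, and its plate centred at about (305.5,214.5). There is free space around it for the fingers.

```bash
python3 - <<'E'
from h import *
c=cam("wrist"); im=cv2.imread("pics/w1.png"); m=(im.max(2)<70).astype(np.uint8); m[:190]=0;m[260:]=0;m[:,:270]=0;m[:,340:]=0
M=cv2.moments(m,True);u,v=M['m10']/M['m00'],M['m01']/M['m00'];print(u,v,M['m00'],ray(c,u,v,.045),ray(c,305.5,214.5,.015))
E
python3 go.py .583 -.254 .042
```

```text
304.2299107142857 224.4140625 896.0 [ 0.58495789 -0.25713332  0.045     ] [ 0.583141   -0.25626274  0.015     ]
t 2.85 pos [ 0.5824 -0.245   0.1949] rot [ 3.141e+00 -1.000e-03  2.837e+00] j [-0.44  0.2   1.73  0.    1.2  -1.7 ] F [-0.4  0.1 -0.1] M [ 0.04 -0.03 -0.01] gap 0.0852
shift [-0.022 -0.057  1.02 ]
```

```bash
python3 -m creep '[[[-0.033,-0.07,0.2,0,0,0],[-0.033,-0.07,0.5,0,0,0],[-0.033,-0.07,0.8,0,0,0],[-0.033,-0.07,0.95,0,0,0],[-0.033,-0.07,1,0,0,0],[-0.033,-0.07,1,0,0,0],[-0.033,-0.07,1,0,0,0]]]'
python3 -m creep '[[[0,0,0.01,0,0,0],[0,0,0.01,0,0,0],[0,0,0.01,0,0,0],[0,0,0.01,0,0,0],[0,0,0.01,0,0,0],[0,0,0.01,0,0,0],[0,0,0.01,0,0,0],[0,0,0.01,0,0,0],[0,0,0.01,0,0,0],[0,0,0.01,0,0,0]]]' 1
python3 go.py
```

```text
t: 3.55
eef_pos: [0.5855, -0.2589, 0.0471]
tcp_rot: [-3.141, 0.003, 2.836]
contact_force: [0.2, -0.1, -0.5]
finger_gap: 0.0853
t: 4.55
eef_pos: [0.584, -0.259, 0.0434]
tcp_rot: [3.142, -0.0, 2.835]
contact_force: [0.0, 0.1, 0.0]
finger_gap: 0.0002
t 4.55 pos [ 0.584  -0.259   0.0434] rot [ 3.142 -0.     2.835] j [-0.46  0.36  1.84  0.    0.94 -1.72] F [0.  0.1 0. ] M [0.03 0.01 0.02] gap 0.0002
```

The gap closed to 0, so the grasp missed the knob. I'll look.

Run:
```python
from h import *
c,im=save("wrist","w2"); s=cam("scene"); b=grab_frame("scene")[190:270,210:310,::-1]
a=im[:,:,::-1]
cv2.imwrite("pics/w2c.png",np.vstack([cv2.resize(a,(480,360)),cv2.resize(b,(300,240),interpolation=2).copy() if 0 else np.pad(cv2.resize(b,(300,230),interpolation=2),((0,0),(0,180),(0,0)))]))
print(proj(s,readout.sense()["eef_pos"]))
```

```text
(np.float64(258.9478257370286), np.float64(228.76485701450855))
```

View pics/w2c.png

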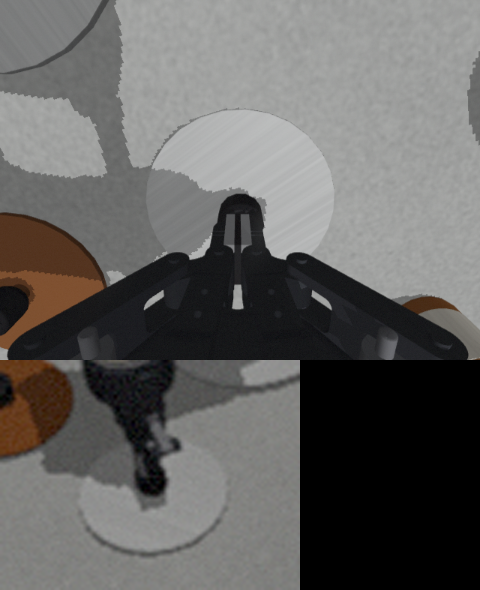

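The pads closed just beside the knob. It shows at about (320,270) full-res, beyond the pads towards the camera side. I'll measure it against this view.

Run:
```python
from h import *
from scipy.spatial.transform import Rotation as Ro
c=cam("wrist"); s=readout.sense(); R=Ro.from_euler('xyz',s["tcp_rot"]).as_matrix()
im=cv2.imread("pics/w2.png"); g=im.max(2)
# plate edge vs bench: arc points by hand-free gradient: top rim along columns
print("cam in tool",R.T@(-c[3].T@c[4]-s["eef_pos"]),"axes",R.T@c[3].T)
print("plate ctr",ray(c,320,269,.015),"knobtop",ray(c,321,272,.051))
print("tcp px",proj(c,s["eef_pos"]),"tip",proj(c,s["eef_pos"]+R@[0,0,.022]),"grasp pt knob-top pred",proj(c,(.584,-.2565,.051)), "plate pred",proj(c,(.584,-.2565,.015)))
cv2.imwrite("pics/w2d.png",cv2.resize(im[200:440,220:420],(800,600)[::1] if 0 else (500,600),interpolation=2))
```

```text
cam in tool [ 7.48697257e-02  1.25093992e-04 -1.50177137e-01] axes [[-9.12417968e-04 -9.54721834e-01 -2.97498551e-01]
 [ 9.99999430e-01 -1.03597168e-03  2.57639368e-04]
 [-5.54174005e-04 -2.97498146e-01  9.54722235e-01]]
plate ctr [ 0.58377142 -0.25671864  0.015     ] knobtop [ 0.57095723 -0.25259962  0.051     ]
tcp px (np.float64(316.2740363478686), np.float64(293.5056954967896)) tip (np.float64(316.28431478411545), np.float64(275.12502500619473)) grasp pt knob-top pred (np.float64(321.3951026075665), np.float64(299.46037403702167)) plate pred (np.float64(320.4965213697053), np.float64(269.251899789574))
```

View pics/w2d.png

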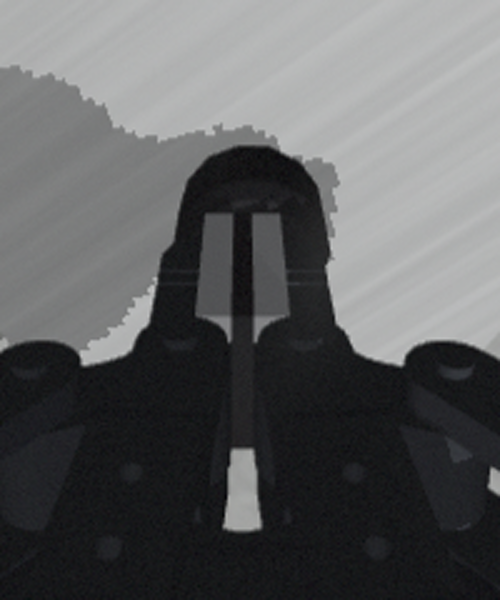

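```bash
python3 -m creep '[[[0,0,0,0,0,0],[0,0,0,0,0,0],[0,0,0,0,0,0],[0,0,0,0,0,0],[0,0,0,0,0,0],[0,0,0,0,0,0],[0,0,0,0,0,0],[0,0,0,0,0,0]]]' -1
python3 go.py
python3 - <<'E'
from h import *
c,im=save("wrist","w3")
print(proj(c,(.584,-.2565,.051)), proj(c,(.584,-.2565,.025)))
E
```

```text
t: 5.45
eef_pos: [0.584, -0.259, 0.0435]
tcp_rot: [-3.142, 0.0, 2.835]
contact_force: [-0.3, -0.4, 0.1]
finger_gap: 0.0854
t 5.45 pos [ 0.584  -0.259   0.0435] rot [-3.142  0.     2.835] j [-0.46  0.36  1.84 -0.    0.94 -1.72] F [-0.3 -0.4  0.1] M [-0.04 -0.02  0.03] gap 0.0854
(np.float64(321.40855598585335), np.float64(299.40644940544064)) (np.float64(320.72444759930903), np.float64(276.4598794975281))
```

View pics/w3.png

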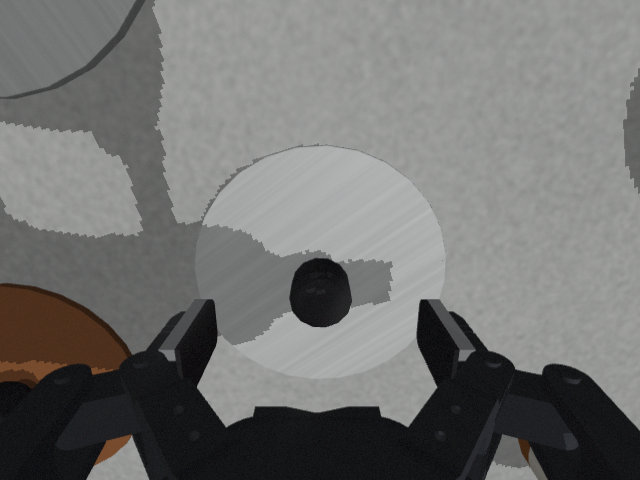

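The knob is at (320,293), as predicted. The open fingertips are at rows near 300, which puts them about 30 mm higher than the stated geometry, so the jaws closed just above the knob. I'll go lower in small steps and watch the force.

```bash
python3 -m creep '[[[0,0.015,0.03,0,0,0],[0,0.015,0.06,0,0,0],[0,0.015,0.06,0,0,0],[0,0.015,0.06,0,0,0]]]'
python3 -m creep '[[[0,0,0.02,0,0,0],[0,0,0.04,0,0,0],[0,0,0.04,0,0,0]]]'
python3 -m creep '[[[0,0,0.02,0,0,0],[0,0,0.04,0,0,0],[0,0,0.04,0,0,0]]]'
python3 go.py
```

```text
t: 5.9
eef_pos: [0.5843, -0.2566, 0.034]
tcp_rot: [3.141, -0.001, 2.835]
contact_force: [-0.2, -0.9, 0.3]
finger_gap: 0.0852
t: 6.2
eef_pos: [0.5843, -0.2567, 0.0279]
tcp_rot: [3.141, -0.001, 2.835]
contact_force: [0.1, -0.1, 0.1]
finger_gap: 0.0854
t: 6.5
eef_pos: [0.5842, -0.2566, 0.0218]
tcp_rot: [3.141, -0.001, 2.835]
contact_force: [0.1, -0.6, 0.5]
finger_gap: 0.0852
t 6.5 pos [ 0.5842 -0.2566  0.0218] rot [ 3.141e+00 -1.000e-03  2.835e+00] j [-0.45  0.39  1.85  0.    0.91 -1.72] F [ 0.1 -0.6  0.5] M [-0.04  0.06  0.03] gap 0.0852
```

```bash
python3 -m creep '[[[0,0,0.02,0,0,0],[0,0,0.04,0,0,0],[0,0,0.05,0,0,0],[0,0,0.05,0,0,0]]]'
python3 -m creep '[[[0,0,0,0,0,0],[0,0,0,0,0,0],[0,0,0,0,0,0],[0,0,0,0,0,0],[0,0,0,0,0,0],[0,0,0,0,0,0],[0,0,0,0,0,0],[0,0,0,0,0,0]]]' 1
python3 go.py
python3 - <<'E'
from h import *
c,im=save("wrist","w4")
cv2.imwrite("pics/w4c.png",im[200:420,200:440,::-1].repeat(2,0).repeat(2,1))
E
```

```text
t: 6.9
eef_pos: [0.5844, -0.2567, 0.0145]
tcp_rot: [3.141, -0.001, 2.835]
contact_force: [0.5, -0.1, -0.0]
finger_gap: 0.0854
t: 7.7
eef_pos: [0.585, -0.2571, 0.0155]
tcp_rot: [-3.141, 0.001, 2.835]
contact_force: [-0.8, -0.8, 3.2]
finger_gap: 0.0279
t 7.7 pos [ 0.585  -0.2571  0.0155] rot [-3.141e+00  1.000e-03  2.835e+00] j [-0.45  0.4   1.85 -0.    0.9  -1.72] F [-0.8 -0.8  3.2] M [-0.28  0.21  0.04] gap 0.0279
```

View pics/w4c.png

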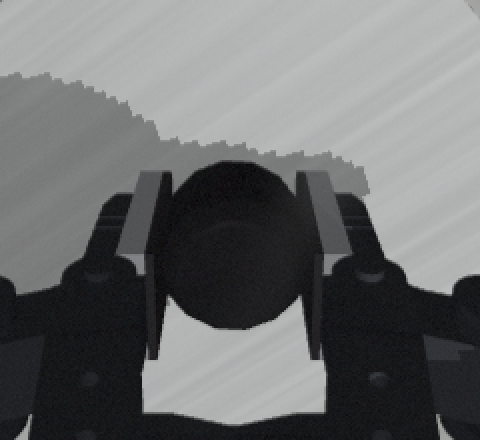

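The knob is now held squarely between the pads with a 28 mm gap. I'll lift, and fit the jar ring from both fixed views.

```bash
python3 -m creep '[[[0,0,-0.1,0,0,0],[0,0,-0.3,0,0,0],[0,0,-0.5,0,0,0],[0,0,-0.75,0,0,0],[0,0,-0.97,0,0,0],[0,0,-0.97,0,0,0],[0,0,-0.97,0,0,0]]]'
python3 - <<'E'
from h import *
for n,(u,v) in(("top",(289,243)),("scene",(342,277))):
    im=cv2.imread(f"pics/{n}0.png"); c=cam(n); g=im.max(2)
    for th in(45,55,65):
        m=(g<th).astype(np.uint8); w=np.zeros_like(m); cv2.circle(w,(u,v),36,1,-1); m&=w
        k,l,st,ce=cv2.connectedComponentsWithStats(m); i=1+st[1:,4].argmax()
        h=cv2.convexHull(np.argwhere(l==i)[:,::-1].astype(np.int32)); e=cv2.fitEllipse(h)
        print(n,th,np.round(e[0],1),np.round(e[1],1),ray(c,*e[0],.097).round(4))
E
python3 go.py .570 .025 .18
```

```text
t: 8.45
eef_pos: [0.5845, -0.2565, 0.1603]
tcp_rot: [3.141, 0.0, 2.835]
contact_force: [-0.1, 1.0, -5.2]
finger_gap: 0.028
top 45 [289. 242.] [51.1 52.2] [0.5719 0.0247 0.097 ]
top 55 [288.6 242.8] [53.2 53.4] [0.5699 0.0256 0.097 ]
top 65 [288.8 242.8] [53.7 54.1] [0.5699 0.0251 0.097 ]
scene 45 [341.7 274. ] [48.1 56.4] [0.5728 0.0278 0.097 ]
scene 55 [341.7 274. ] [48.3 57. ] [0.5727 0.0278 0.097 ]
scene 65 [341.7 274. ] [48.4 57.3] [0.5727 0.0277 0.097 ]
t 8.45 pos [ 0.5845 -0.2565  0.1603] rot [3.141 0.    2.835] j [-0.45  0.24  1.75  0.    1.15 -1.72] F [-0.1  1.  -5.2] M [ 0.04  0.04 -0.01] gap 0.028
shift [ 0.659  1.76  -0.131]
```

```bash
python3 -m creep '[[[0.11,0.29,0,0,0,0],[0.22,0.58,0,0,0,0],[0.33,0.88,0,0,0,0],[0.33,0.88,0,0,0,0],[0.33,0.88,0,0,0,0]]]'
python3 -m creep '[[[0.11,0.29,0,0,0,0],[0.22,0.58,0,0,0,0],[0.32,0.88,0,0,0,0],[0.32,0.88,0,0,0,0],[0.32,0.88,0,0,0,0],[0.32,0.88,0,0,0,0]]]'
python3 go.py .571 .026 .1075
python3 - <<'E'
from h import *
a=save("top","top5")[1]; b=save("scene","scene5")[1]; c,w=save("wrist","w5")
x=lambda i,u,v:cv2.resize(i[v-60:v+60,u-60:u+60,::-1],(400,400),interpolation=2)
cv2.imwrite("pics/c5.png",np.hstack([x(b,342,265),cv2.resize(w[:,:,::-1],(400,400))]))
E
```

```text
t: 8.95
eef_pos: [0.575, -0.1142, 0.157]
tcp_rot: [-3.141, -0.006, 2.838]
contact_force: [0.9, -1.2, -4.7]
finger_gap: 0.028
t: 9.55
eef_pos: [0.571, 0.0229, 0.1592]
tcp_rot: [-3.14, -0.002, 2.834]
contact_force: [-1.5, 0.2, -4.3]
finger_gap: 0.0278
t 9.55 pos [0.571  0.0229 0.1592] rot [-3.140e+00 -2.000e-03  2.834e+00] j [-0.    0.12  1.9  -0.    1.12 -1.27] F [-1.5  0.2 -4.3] M [0.03 0.   0.09] gap 0.0278
shift [0.006 0.02  0.345]
```

View pics/c5.png

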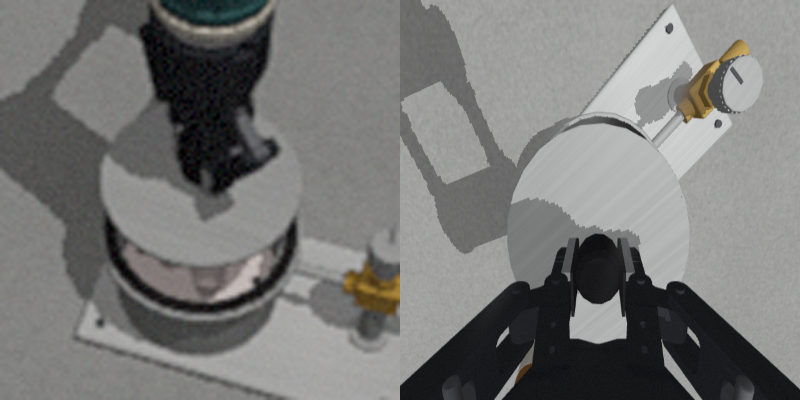

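The lid hangs level over the mouth. In the wrist view the vent knob's top face is at about (545,101) full-res, with a dark index line.

Run:
```python
from h import *
c=cam("wrist"); im=cv2.imread("pics/w5.png"); v=ray(c,545,101,.142); print(v)
d=np.array([-.0529,.1237]);d/=np.linalg.norm(d); print("jar",v[:2]-.135*d)
# held knob & plate
print("lid knob top",ray(c,(598-400)*1.6,273*1.2,.159+.0225+.013))
```

```text
[0.5197394 0.1484292 0.142    ]
jar [0.5728216  0.02430314]
lid knob top [0.56879112 0.02377474 0.1945    ]
```

```bash
python3 -m creep '[[[0,0.019,0.05,0,0,0],[0,0.019,0.15,0,0,0],[0,0.019,0.23,0,0,0],[0,0.019,0.29,0,0,0],[0,0.019,0.32,0,0,0],[0,0.019,0.33,0,0,0],[0,0.019,0.33,0,0,0]]]'
python3 -m creep '[[[0,0,0.01,0,0,0],[0,0,0.02,0,0,0],[0,0,0.02,0,0,0]]]'
python3 go.py .572 .0255 .1025
```

```text
t: 10.4
eef_pos: [0.5724, 0.0271, 0.1108]
tcp_rot: [-3.142, -0.0, 2.835]
contact_force: [0.3, 0.3, -4.1]
finger_gap: 0.028
t: 10.7
eef_pos: [0.5725, 0.027, 0.1082]
tcp_rot: [3.141, 0.0, 2.835]
contact_force: [0.1, -0.2, -4.0]
finger_gap: 0.0278
t 10.7 pos [0.5725 0.027  0.1082] rot [3.141 0.    2.835] j [ 0.    0.17  1.94 -0.    1.03 -1.26] F [ 0.1 -0.2 -4. ] M [ 0.04 -0.05 -0.03] gap 0.0278
shift [-0.    -0.011  0.038]
```

```bash
python3 -m creep '[[[0,-0.006,0.01,0,0,0],[0,-0.006,0.02,0,0,0],[0,-0.006,0.02,0,0,0]]]'
python3 -m creep '[[[0,0,0.01,0,0,0],[0,0,0.015,0,0,0],[0,0,0.015,0,0,0]]]'
python3 -m creep '[[[0,0,0.01,0,0,0],[0,0,0.01,0,0,0]]]'
python3 go.py
```

```text
t: 11.0
eef_pos: [0.5718, 0.0261, 0.1047]
tcp_rot: [-3.141, -0.001, 2.835]
contact_force: [0.3, -0.4, -4.5]
finger_gap: 0.0279
t: 11.3
eef_pos: [0.572, 0.0261, 0.1026]
tcp_rot: [-3.142, -0.0, 2.835]
contact_force: [1.0, 0.5, -4.5]
finger_gap: 0.0277
t: 11.5
eef_pos: [0.5722, 0.0262, 0.1024]
tcp_rot: [3.142, 0.0, 2.835]
contact_force: [-3.6, 0.4, 4.4]
finger_gap: 0.028
t 11.5 pos [0.5722 0.0262 0.1024] rot [3.142 0.    2.835] j [ 0.    0.18  1.95 -0.    1.02 -1.26] F [-3.6  0.4  4.4] M [-0.18  0.68 -0.07] gap 0.028
```

Contact came at the expected seating height. I press lightly, open, and rise.

```bash
python3 -m creep '[[[0,0,0.006,0,0,0],[0,0,0.006,0,0,0]]]'
python3 -m creep '[[[0,0,0,0,0,0],[0,0,0,0,0,0],[0,0,0,0,0,0],[0,0,0,0,0,0],[0,0,0,0,0,0],[0,0,0,0,0,0]]]' -1
python3 -m creep '[[[0,0,-0.1,0,0,0],[0,0,-0.3,0,0,0],[0,0,-0.5,0,0,0],[0,0,-0.6,0,0,0],[0,0,-0.6,0,0,0],[0,0,-0.6,0,0,0],[0,0,-0.6,0,0,0]]]'
python3 go.py
python3 - <<'E'
from h import *
b=save("scene","scene6")[1]; c,w=save("wrist","w6")
x=lambda i,u,v:cv2.resize(i[v-60:v+60,u-60:u+60,::-1],(350,350),interpolation=2)
cv2.imwrite("pics/c6.png",np.hstack([x(b,342,275),cv2.resize(w[:,:,::-1],(450,350))]))
E
```

```text
t: 11.7
eef_pos: [0.5722, 0.0262, 0.1024]
tcp_rot: [3.142, 0.0, 2.835]
contact_force: [-6.1, 0.1, 8.8]
finger_gap: 0.0279
t: 12.3
eef_pos: [0.5721, 0.0261, 0.1002]
tcp_rot: [-3.142, -0.0, 2.835]
contact_force: [-0.1, -1.1, 0.4]
finger_gap: 0.0855
t: 13.0
eef_pos: [0.5707, 0.0262, 0.1884]
tcp_rot: [-3.141, -0.003, 2.835]
contact_force: [-0.9, -0.6, 0.3]
finger_gap: 0.0853
t 13.0 pos [0.5707 0.0262 0.1884] rot [-3.141e+00 -3.000e-03  2.835e+00] j [ 0.    0.1   1.87  0.    1.18 -1.26] F [-0.9 -0.6  0.3] M [-0.02 -0.01  0.04] gap 0.0853
```

View pics/c6.png

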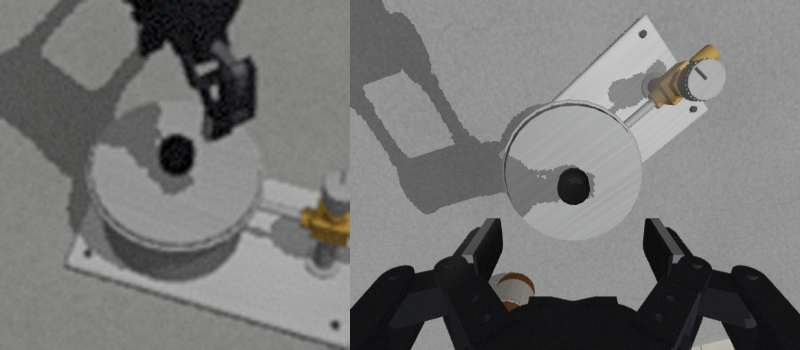

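The lid is seated flush on the jar with the gripper clear of it. The vent knob's top is at about (505,110) in the wrist view, so I compute the move over it.

```bash
python3 - <<'E'
from h import *
c=cam("wrist"); im=cv2.imread("pics/w6.png"); g=cv2.cvtColor(im,6)
roi=cv2.medianBlur(g[60:160,440:580],3)
C=cv2.HoughCircles(roi,cv2.HOUGH_GRADIENT,1,50,param1=120,param2=12,minRadius=20,maxRadius=40); print(C+[440,60,0])
for u,v in((505,110),C[0,0,:2]+[440,60]): print(ray(c,u,v,.142))
print("lid knob",ray(c,(573-350)*1.422,186*1.371,.135))
E
python3 go.py .5185 .1485 .112
```

```text
[[[503.5 105.5  30.5]]]
[0.52006502 0.14826869 0.142     ]
[0.51756334 0.14784378 0.142     ]
lid knob [0.57069879 0.02664485 0.135     ]
t 13.1 pos [0.5708 0.0261 0.1883] rot [-3.141e+00 -3.000e-03  2.835e+00] j [ 0.    0.1   1.87 -0.    1.18 -1.26] F [0.3 0.4 0.1] M [-0.04  0.05 -0.  ] gap 0.0853
shift [0.577 0.673 0.51 ]
```

```bash
python3 -m creep '[[[0.2,0.22,0,0,0,-0.04],[0.4,0.45,0,0,0,-0.08],[0.57,0.67,0,0,0,-0.12],[0.57,0.67,0,0,0,-0.16],[0.57,0.67,0,0,0,-0.2],[0.57,0.67,0,0,0,-0.24],[0.57,0.67,0,0,0,-0.28],[0.57,0.67,0,0,0,-0.32],[0.57,0.67,0,0,0,-0.36],[0.57,0.67,0,0,0,-0.4],[0.57,0.67,0,0,0,-0.44],[0.57,0.67,0,0,0,-0.44]]]'
python3 go.py .519 .148 .112
python3 - <<'E'
from h import *
c,w=save("wrist","w7"); u,v=proj(c,(.519,.148,.142)); print(u,v)
cv2.circle(w,(int(u),int(v)),3,(255,0,0),-1)
cv2.imwrite("pics/w7b.png",w[:,:,::-1])
E
```

```text
t: 14.3
eef_pos: [0.5202, 0.1476, 0.1891]
tcp_rot: [3.14, -0.001, -2.066]
contact_force: [-0.9, 0.2, 0.5]
finger_gap: 0.0856
t 14.3 pos [0.5202 0.1476 0.1891] rot [ 3.140e+00 -1.000e-03 -2.066e+00] j [ 0.23  0.04  1.93 -0.    1.18 -2.42] F [-0.9  0.2  0.5] M [ 0.04  0.03 -0.01] gap 0.0856
shift [0.001 0.007 0.514]
320.26060721368935 259.43418670825497
```

View pics/w7b.png

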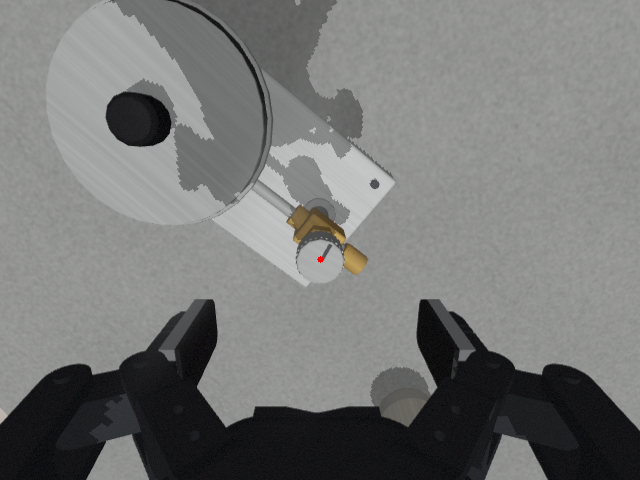

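The red dot, my predicted vent-knob centre, lies right on the knob at (320,259). I descend and grip.

```bash
python3 -m creep '[[[0,0.007,0.15,0,0,0],[0,0.007,0.3,0,0,0],[0,0.007,0.42,0,0,0],[0,0.007,0.48,0,0,0],[0,0.007,0.51,0,0,0],[0,0.007,0.51,0,0,0],[0,0.007,0.51,0,0,0]]]'
python3 -m creep '[[[0,0,0,0,0,0],[0,0,0,0,0,0],[0,0,0,0,0,0],[0,0,0,0,0,0],[0,0,0,0,0,0],[0,0,0,0,0,0],[0,0,0,0,0,0],[0,0,0,0,0,0]]]' 1
python3 go.py
```

```text
t: 15.05
eef_pos: [0.5207, 0.1484, 0.1147]
tcp_rot: [-3.141, 0.001, -2.067]
contact_force: [-0.3, -0.2, 0.4]
finger_gap: 0.0857
t: 15.85
eef_pos: [0.5187, 0.1491, 0.1147]
tcp_rot: [3.139, -0.0, -2.067]
contact_force: [-5.4, 2.7, 7.4]
finger_gap: 0.0278
t 15.85 pos [0.5187 0.1491 0.1147] rot [ 3.139 -0.    -2.067] j [ 0.23  0.11  2.    0.    1.03 -2.41] F [-5.4  2.7  7.4] M [ 0.39  1.06 -0.1 ] gap 0.0278
```

```bash
python3 -m creep '[[[0,0,0,0,0,0.045],[0,0,0,0,0,0.09],[0,0,0,0,0,0.135],[0,0,0,0,0,0.18],[0,0,0,0,0,0.225],[0,0,0,0,0,0.27],[0,0,0,0,0,0.315],[0,0,0,0,0,0.36],[0,0,0,0,0,0.405],[0,0,0,0,0,0.45],[0,0,0,0,0,0.495],[0,0,0,0,0,0.54]]]'
python3 -m creep '[[[0,0,0,0,0,0.03],[0,0,0,0,0,0.06],[0,0,0,0,0,0.09],[0,0,0,0,0,0.09]]]'
python3 go.py
```

```text
t: 17.05
eef_pos: [0.5189, 0.1489, 0.1147]
tcp_rot: [-3.141, -0.002, 2.515]
contact_force: [-5.7, 1.8, 7.0]
finger_gap: 0.0277
t: 17.45
eef_pos: [0.5188, 0.1489, 0.1146]
tcp_rot: [-3.14, -0.002, 2.235]
contact_force: [-6.0, 1.7, 7.0]
finger_gap: 0.0278
t 17.45 pos [0.5188 0.1489 0.1146] rot [-3.140e+00 -2.000e-03  2.235e+00] j [ 0.23  0.11  2.    0.    1.03 -0.43] F [-6.   1.7  7. ] M [ 0.31  0.83 -0.07] gap 0.0278
```

```bash
python3 -m creep '[[[0,0,0,0,0,0.02],[0,0,0,0,0,0.04],[0,0,0,0,0,0.06],[0,0,0,0,0,0.06]]]' >/dev/null; python3 go.py
python3 -m creep '[[[0,0,0,0,0,0.02],[0,0,0,0,0,0.04],[0,0,0,0,0,0.06],[0,0,0,0,0,0.06]]]' >/dev/null; python3 go.py
python3 -m creep '[[[0,0,0,0,0,0.02],[0,0,0,0,0,0.04],[0,0,0,0,0,0.06],[0,0,0,0,0,0.06]]]' >/dev/null; python3 go.py
```

```text
t 17.85 pos [0.5188 0.1489 0.1146] rot [-3.140e+00 -2.000e-03  2.048e+00] j [ 0.23  0.11  2.    0.    1.03 -0.25] F [-5.7  1.4  7.4] M [ 0.27  0.78 -0.06] gap 0.0277
t 18.25 pos [0.5188 0.1489 0.1147] rot [-3.140e+00 -1.000e-03  1.859e+00] j [ 0.23  0.11  2.    0.    1.03 -0.06] F [-5.4  0.7  6.4] M [ 0.27  0.8  -0.02] gap 0.0276
t 18.65 pos [0.5188 0.1488 0.1147] rot [-3.139e+00 -1.000e-03  1.671e+00] j [0.23 0.11 2.   0.   1.03 0.13] F [-5.6  1.3  7.1] M [ 0.17  0.78 -0.05] gap 0.0274
```

```bash
python3 -m creep '[[[0,0,0,0,0,0.02],[0,0,0,0,0,0.04],[0,0,0,0,0,0.06],[0,0,0,0,0,0.06]]]' >/dev/null; python3 go.py
python3 -m creep '[[[0,0,0,0,0,0.02],[0,0,0,0,0,0.04],[0,0,0,0,0,0.06],[0,0,0,0,0,0.06]]]' >/dev/null; python3 go.py
python3 -m creep '[[[0,0,0,0,0,0.02],[0,0,0,0,0,0.04],[0,0,0,0,0,0.06],[0,0,0,0,0,0.06]]]' >/dev/null; python3 go.py
```

```text
t 19.05 pos [0.5188 0.1488 0.1147] rot [-3.139e+00 -1.000e-03  1.482e+00] j [0.23 0.11 2.   0.   1.03 0.32] F [-6.3  1.1  7.6] M [ 0.16  0.82 -0.06] gap 0.0277
t 19.45 pos [0.5187 0.1488 0.1147] rot [-3.139 -0.     1.294] j [0.23 0.11 2.   0.   1.03 0.51] F [-6.7  1.2  7.4] M [ 0.16  0.82 -0.04] gap 0.0275
t 19.85 pos [0.5187 0.1488 0.1147] rot [-3.139e+00  1.000e-03  1.105e+00] j [0.23 0.11 2.   0.   1.03 0.7 ] F [-6.4  0.9  7.6] M [ 0.15  0.88 -0.06] gap 0.0276
```

```bash
for i in 1 2 3; do :; done
python3 -m creep '[[[0,0,0,0,0,0.02],[0,0,0,0,0,0.04],[0,0,0,0,0,0.04]]]' >/dev/null; python3 go.py
python3 -m creep '[[[0,0,0,0,0,0.02],[0,0,0,0,0,0.04],[0,0,0,0,0,0.04]]]' >/dev/null; python3 go.py
python3 -m creep '[[[0,0,0,0,0,0.02],[0,0,0,0,0,0.04],[0,0,0,0,0,0.04]]]' >/dev/null; python3 go.py
python3 -m creep '[[[0,0,0,0,0,0.02],[0,0,0,0,0,0.04],[0,0,0,0,0,0.04]]]' >/dev/null; python3 go.py
```

```text
t 20.15 pos [0.5187 0.1488 0.1147] rot [-3.139e+00  1.000e-03  9.800e-01] j [0.23 0.11 2.   0.   1.03 0.82] F [-7.   1.9  7.4] M [ 0.07  0.89 -0.01] gap 0.0277
t 20.45 pos [0.5179 0.1481 0.1145] rot [-3.139e+00  3.000e-03  8.540e-01] j [0.23 0.11 2.   0.   1.04 0.95] F [-8.  -1.8  9.3] M [-0.27  1.27 -0.03] gap 0.0277
t 20.75 pos [0.5165 0.1471 0.1144] rot [-3.139  0.008  0.729] j [ 0.23  0.11  2.   -0.    1.04  1.07] F [-11.4  -4.3  13.8] M [-0.74  2.   -0.06] gap 0.0275
t 21.05 pos [0.5151 0.1466 0.1143] rot [-3.139  0.011  0.605] j [ 0.23  0.11  2.01 -0.    1.04  1.2 ] F [-15.3  -6.2  16.4] M [-0.91  2.66  0.42] gap 0.0276
```

Around yaw 0.9 the forces and side drift started to rise, which looks like the seat, with the pads now rolling on a stopped knob. The index line will show the knob's true angle.

Run:
```python
from h import *
c,w=save("wrist","w8"); b=grab_frame("scene")[:,:,::-1]
a=cv2.imread("pics/w7.png")[225:295,285:355]
u,v=proj(c,(.5187,.1488,.142)); print(u,v)
u,v=int(u),int(v); x=w[v-50:v+50,u-50:u+50,::-1]; print("crop origin",u-50,v-50)
r=lambda i,n:cv2.resize(i,(n,n),interpolation=2)
bb=b[220:330,310:450]
cv2.imwrite("pics/c8.png",np.vstack([np.hstack([r(a,300),r(x,300)]),cv2.resize(bb,(600,300),interpolation=2)]))
```

```text
315.3066252737663 320.05143739030314
crop origin 265 270
```

View pics/c8.png

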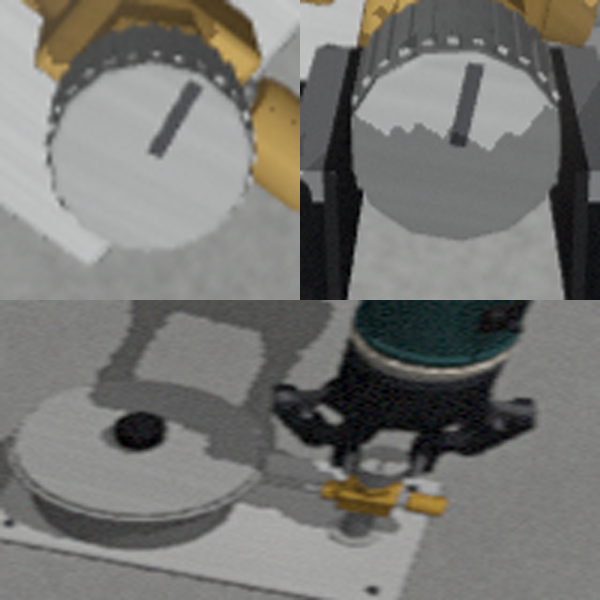

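The index line is clear in both views: from (321,261) to (330.5,245) before turning, and from (318,317) to (323,292) now. The lid looks undisturbed.

```bash
cat > idx.py <<'E'
from h import *
def ang(c,a,b):
    d=ray(c,*b,.142)-ray(c,*a,.142); return np.arctan2(d[1],d[0]),np.linalg.norm(d)
def index(c,im,axis=(.5187,.1488,.142)):   # rectified top view of the knob top, 0.1 mm/px, world x right, y up
    src=np.float32([proj(c,(axis[0]+x,axis[1]+y,.142)) for x,y in((-.02,.02),(.02,.02),(.02,-.02),(-.02,-.02))])
    r=cv2.warpPerspective(im,cv2.getPerspectiveTransform(src,np.float32([[0,0],[400,0],[400,400],[0,400]])),(400,400))
    g=cv2.cvtColor(r,6).astype(float); T=np.radians(np.arange(360)); v=[]
    for t in T: v.append(np.mean([g[int(200-q*np.sin(t)),int(200+q*np.cos(t))] for q in range(40,105,3)]))
    v=np.array(v); base=cv2.GaussianBlur(np.tile(v,3)[None],(0,0),15)[0][360:720]
    k=(base-v).argmax(); return k,(base-v).max()
if __name__=="__main__":
    c=cam("wrist"); s=readout.sense(); im=grab_frame("wrist")
    print("index deg",index(c,im,),"yaw deg",np.degrees(s["tcp_rot"][2]).round(1),"Mz",s["ft_torque"][2].round(2),"F",s["contact_force"].round(1),"pos",s["eef_pos"].round(4),"t",round(s["t"],2))
E
python3 idx.py
python3 - <<'E'
from idx import *
c=cam("wrist"); print("now",np.degrees(ang(c,(317.7,317.3),(323.3,291.7))[0]))
# w7 pose: same camera-in-tool, pure yaw: use pose recorded then
from scipy.spatial.transform import Rotation as Ro
s=readout.sense(); R1=Ro.from_euler('xyz',s["tcp_rot"]).as_matrix(); R0=Ro.from_euler('xyz',[3.14,-.001,-2.066]).as_matrix()
p1,p0=s["eef_pos"],np.array([.5202,.1476,.1891]); Rc=c[3]@R1@R0.T; o=p0+R0@R1.T@(-c[3].T@c[4]-p1)
c0=(*c[:3],Rc,-Rc@o); print("start",np.degrees(ang(c0,(321.2,260.7),(330.5,244.8))[0]),index(c0,cv2.cvtColor(cv2.imread("pics/w7.png"),4)))
E
```

```text
index deg (np.int64(23), np.float64(49.193525217923536)) yaw deg 34.7 Mz 0.39 F [-16.2  -5.2  16.6] pos [0.5151 0.1466 0.1143] t 21.15
now 23.80148782541614
start -146.95138085655088 (np.int64(209), np.float64(48.681543423305584))
```

The index now reads 23.5°, against 211° at the start. The screw has turned 187.5° (3.27 rad) while the tool turned 3.61 rad, so the knob is stopped and slipping at its seat. I back off and watch the index, aiming for about 113°.

```bash
python3 -m creep '[[[0,0,0,0,0,-0.04],[0,0,0,0,0,-0.08],[0,0,0,0,0,-0.12],[0,0,0,0,0,-0.16],[0,0,0,0,0,-0.2],[0,0,0,0,0,-0.24],[0,0,0,0,0,-0.28],[0,0,0,0,0,-0.32],[0,0,0,0,0,-0.36],[0,0,0,0,0,-0.4],[0,0,0,0,0,-0.4],[0,0,0,0,0,-0.4]]]' >/dev/null; python3 idx.py
```

```text
index deg (np.int64(90), np.float64(49.19127103358791)) yaw deg 106.7 Mz 0.1 F [ -1.4 -10.7   5.4] pos [0.5199 0.1449 0.1144] t 22.4
```

```bash
python3 -m creep '[[[0,0,0,0,0,-0.04],[0,0,0,0,0,-0.08],[0,0,0,0,0,-0.13],[0,0,0,0,0,-0.13],[0,0,0,0,0,-0.13],[0,0,0,0,0,-0.13]]]'; python3 idx.py
python3 - <<'E'
from h import *
from scipy.spatial.transform import Rotation as Ro
def dark(n,u,v):pass
a=grab_frame("top"); b=grab_frame("scene"); a0=cv2.imread("pics/top0.png")[:,:,::-1]; b0=cv2.imread("pics/scene0.png")[:,:,::-1]
for n,x,y,(u,v) in(("amber top",a,a0,(349,172)),("white top",a,a0,(135,257)),("pot top",a,a0,(151,211)),("amber sc",b,b0,(244,294)),("white sc",b,b0,(490,375)),("pot sc",b,b0,(445,415))):
    print(n,"mean diff",np.abs(x[v-12:v+12,u-12:u+12].astype(int)-y[v-12:v+12,u-12:u+12]).mean().round(1))
# lid plate in scene: knob pixel vs prediction
s=cam("scene"); m=(b.max(2)<45).astype(np.uint8); u,v=map(int,proj(s,(.572,.026,.13))); M=cv2.moments(m[v-14:v+14,u-14:u+14],True)
print("lid knob seen",M['m10']/M['m00']+u-14,M['m01']/M['m00']+v-14,"pred",proj(s,(.572,.026,.128)))
E
```

```text
t: 23.05
eef_pos: [0.5214, 0.1457, 0.1144]
tcp_rot: [-3.141, 0.005, 2.27]
contact_force: [2.6, -8.2, 1.8]
finger_gap: 0.0275
index deg (np.int64(113), np.float64(49.36450077999881)) yaw deg 130.1 Mz 0.05 F [ 2.6 -8.2  1.8] pos [0.5214 0.1457 0.1144] t 23.05
amber top mean diff 4.7
white top mean diff 6.2
pot top mean diff 5.7
amber sc mean diff 5.4
white sc mean diff 4.6
pot sc mean diff 4.3
lid knob seen 342.0551181102362 267.6299212598425 pred (np.float64(341.7991163316068), np.float64(266.40676127977616))
```

```bash
python3 -c "
from workcell import job; job.sign_off()"; python3 go.py
```

```text
the job is handed in; nothing more can be done
the job is handed in; nothing more can be done
```

The lid is seated on the jar and released, the vent screw was turned home and backed off a quarter turn, and the gripper is still holding its knob. I handed the job in at about 23 s; no verdict was reported.

**Lid:** The first grasp missed because the jaws closed just above the knob. The fingertips sit about 30 mm higher than the stated geometry, so I went lower and the second grasp held. The lid touched down at the expected seating height, within 1 mm. Afterwards the scene camera showed its knob about 1 pixel from the predicted seated position.

**Vent screw:** The index line on the knob moved from about 211° to 23.5°, so the screw turned about 3.27 rad clockwise. It then stopped while the gripper kept turning and slipped about 0.34 rad, which I took as the seat. I backed off until the index read 113°, about 1.56 rad from the seat. The finger gap was 27.5 mm on the knob.

**Bystanders:** Brightness differences around the bottles and the pot against the first pictures were small (about 4 to 6 grey levels), with no sign that any of them moved.

**Not settled:**
- The slip left the gripper about 4 mm off the screw's axis.
- By the stated tool geometry, the grasp point is about 21 mm from the vent knob's centre. The limit is 30 mm.
- I did not measure the lid's tilt or the grip force directly.

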